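# Pack the paint bottle and hasp the case

### The job

Take the dropper bottle from the leaning rack and stand it upright in the one empty bay of the grey paint case, let go of it, then close the lid fully, and then swing the steel hasp down over the staple until it lies flat against the front of the case. Leave everything else where it is.

Things in the scene. Friction and masses are not known exactly. Their poses are not given: they have to be found in the camera images.
- bottle: the dropper bottle to pack, 80 mm tall: white body 26 mm across up to 46 mm, black cap 19 mm across from 52 to 80 mm above its base. Origin at the centre of its underside, z along its axis to the cap. At the start it stands in one of the rack's three leaning cups, its top leaning about 35 degrees out of the vertical towards the robot's side (the rack's -x)
- rack: fixed plywood rack with three square cups (32 x 34 mm inside) side by side along its y, 60 mm apart centre to centre, leaning 35 degrees towards its -x (front). Cup walls are 30 mm high along the cup's axis, the front one 44 mm; base 90 x 160 mm. Origin at the centre of its underside, z up
- case: fixed grey case, 130 (x) x 218 (y) mm, base 65 mm high, walls and floor 4 mm; two dividers 43 mm high make three bays, centres at y = -70, 0, +70 mm. 95 mm high with the lid shut. Origin at the centre of its underside, front to -x, z up. The staple, a steel loop, stands 10 mm out of the middle of the front, 48 to 64 mm above the table
- liner: cork sheet 116 x 60 x 2 mm lying on the floor of the empty bay (the occupied bays have none); origin at the centre of its underside, axes as the case's
- lid (a joint): lid angle in rad: 0 shut, 1.57 upright; it turns about the case's rear top edge, along the case's y, and stays where it is left (a stiff hinge, about 2 to 3 N at the front edge)
- lid_hinge (a point): point on the lid's hinge axis, middle of the case's rear top edge, 65 mm above the table
- lid_edge (a point): middle of the lid's front outer edge (lid shut: top front edge, 130 mm in front of the hinge axis and 30 mm above it); the lid is a 30 mm deep shell, 218 mm wide
- hasp (a joint): hasp angle in rad relative to the lid: 0 hanging flat down the front, over the staple; 1.57 straight out from the lid's front; more is folded upwards. It stays where it is left
- hasp_hinge (a point): middle of the hasp's hinge axis (along the case's y), 5 mm in front of the lid's front face and 20 mm above the lid's lower rim
- hasp_tip (a point): middle of the hasp's free end, 62 mm from its hinge axis; the hasp is a steel plate 40 mm wide and 3 mm thick, with a slot 10 mm wide from 18 to 40 mm from its hinge for the staple
- rack_pot_a: bystander: squat paint pot, 46 mm tall, 31 mm wide, in a cup of the rack; origin at the centre of its underside, z to its lid
- rack_pot_b: bystander: another such pot in the rack
- packed_dropper: bystander: a dropper bottle like the one to pack, already standing in one bay of the case; origin at the centre of its underside
- packed_pot: bystander: a squat pot standing in another bay of the case; origin at the centre of its underside
- mug: bystander: white mug, 80 mm wide, 95 mm tall; origin at the centre of its underside
- tape: bystander: tape roll, 60 mm across, 18 mm high; origin at the centre of its underside
- screwdriver: bystander: screwdriver lying on the table
- mouse: bystander: black computer mouse, 100 x 60 x 34 mm; origin at the centre of its underside
There are look-alikes about, which are no part of the job. Of the things like the liner, leave any that is yellow; of the rest the larger one is meant.

How it is judged:
On the way, in this order (a step that is already met when the one before it is completed fails the run):
1. the bottle stands upright in the empty bay, released (x of bottle in the frame of liner between -0.05 and 0.05 m and y of bottle in the frame of liner between -0.025 and 0.025 m and z of bottle in the frame of liner between -0.006 and 0.012 m and angle between bottle's own z axis and vertical below 0.17 rad and contact force between the fingers and bottle below 0.2 N), for 0.2 s.
2. the lid is shut (value of joint lid below 0.05 rad), for 0.1 s.
3. the hasp lies over the staple (value of joint hasp below 0.17 rad and value of joint lid below 0.05 rad), for 0.2 s.
At the end, for the whole second after the job is handed in: Bottle at rest on the cork liner of the empty bay (base within 25 mm across, 50 mm along, at most 12 mm up; within 10 degrees of upright); lid shut (under 0.05 rad), hasp down over the staple (under 0.17 rad). No bystander ever moved more than 40 mm (all of step 3 and x of bottle in the frame of liner between -0.05 and 0.05 m and y of bottle in the frame of liner between -0.025 and 0.025 m and z of bottle in the frame of liner between -0.006 and 0.012 m and angle between bottle's own z axis and vertical below 0.17 rad and linear speed of bottle below 0.02 m/s); the robot touches nothing.
It fails at once if a pot in the rack is moved more than 40 mm (distance of any of rack_pot_a, rack_pot_b from where it was at the start of the episode above 0.04 m).
It fails at once if a thing already in the case is moved more than 40 mm (distance of any of packed_dropper, packed_pot from where it was at the start of the episode above 0.04 m).
It fails at once if something else on the table is moved more than 40 mm (distance of any of mug, tape, screwdriver, mouse from where it was at the start of the episode above 0.04 m).
It also fails if it takes over 64 s, if anything falls off the work surface, if the arm or the gripper's body presses on something with over 40 N, if the wrist force passes 120 N, or if a joint passes its speed limit or range.

### The arm

A 6-joint arm with a two-finger parallel gripper is mounted at the origin on the work surface. World frame = base frame: x ahead of the robot, y to its left, z up, the work surface at z = 0. Lengths are in m, angles in rad, forces in N, time in s.
With the tool pointing down it reaches from about 0.35 to 0.925 m from the base axis. Payload 6.4 kg.
Tool frame: the origin (TCP) lies midway between the tips of the shut fingers; the grasp point (between the pads) lies 19 mm behind it; z points along the fingers, y is the line along which they close (so a half turn about z gives the same grasp; the last joint's range is limited). The gripper opens to 85 mm and grips with 20 to 120 N. Pads are 22 mm wide; open, the fingers measure 114 mm over their backs; the gripper's body (76 mm by 85 mm) begins 54 mm behind the grasp point. The pads swing forward as they close: fully open they stand 13 mm farther back than shut.
Start: joints at [1.157, 0.245, 1.558, -0, 1.339, -0.174], TCP at [0.154, 0.631, 0.231] pointing down, gripper open.
Joint ranges: [-3.13, 3.13], [-1.02, 2.26], [0.13, 2.54], [-0.95, 4.09], [0.21, 2.88], [-2.74, 2.74]. Speed limits (rad/s): [2.57, 2.57, 3.14, 3.14, 3.14, 3.14].

### API

Orientations are given as a 3x3 rotation matrix whose columns are the frame's x, y, z axes.
In Python, from cell import bot gives the robot as it stands. Calls block until the motion is done:
- bot.goto(position, orientation): joint-space move of the TCP to a pose.
- bot.line_to(position, frame=None, max_speed=0.15, force_limit=None): straight line of the TCP; frame=None keeps the orientation; max_speed is the mean speed in m/s. With force_limit (N) it stops when the force on the tool has changed by that much, and returns True; else False.
- bot.set_joints(angles): joint-space move.
- bot.let_go() and bot.close_gripper(): open the fingers fully, or close them until they stop; the grip force is fixed at half the most.
- bot.sleep(seconds).
- bot.inverse_kinematics(position, orientation): joint angles nearest the present ones, or None.
- bot.snapshot(name): name is "scene" or "top" or "wrist"; returns a dict with "pixels" (480x640x3 uint8, red, green, blue), "intrinsics" (3x3 intrinsics, pixels), "R" (3x3) and "t" (3): a world point X has camera coordinates R X + t. Camera axes: x right, y down, z forward; pixel columns grow to the right and rows downward; lengths in m; the calibration is good to about 2 mm. A picture is of the moment at which its call begins. There is no depth.
A pose or a line that the arm cannot do raises bot.MotionError and nothing moves.
- bot.close_job(): hands the job in; it is judged then, once.
Trained networks look in the newest picture that a camera, given by its name, has taken for a name from the list of things; names that differ only in an ending like _2 or _b are one class to them, and where a whole thing is asked for, a point or a joint stands for the part that bears it (a point fixed in the world has none). Each returns a list of dicts, best first, with "score" (0 to 1); they miss things now and then, are a little off and sometimes report something else, mostly with a low value. They report only what shows in the picture. A call takes as long as a camera call. They do not tell look-alikes from the thing itself.
- bot.search_frame(name, camera): "location" ([x, y, z] in m, in world coordinates, good to about 4 mm: the middle of the surface that is visible of it).
- bot.silhouettes(name, camera): "region" (480x640 bool, what is visible of it).
- bot.tip_of(name, camera): "location" ([x, y, z] in m, in world coordinates, good to about 4 mm: a listed point, or the origin of a listed thing).
Readings, each from a call of its own:
- bot.current_time_s(): time.
- bot.current_qpos(): joint angles.
- bot.current_dq(): joint speeds.
- bot.current_joint_torque(): joint torques, N m.
- bot.current_eef_pos(): TCP position.
- bot.current_orientation(): TCP orientation.
- bot.current_ft_force(): force on the tool from outside, world axes, zero at the start.
- bot.current_torque(): the same for the moment, N m.
- bot.current_opening(): opening from 0.0 (shut) to 1.0 (fully open).
- bot.current_gripper_force(): force on a finger pad.
Only numpy, scipy, OpenCV 4.12 (cv2) and the standard library are available. Lean on these libraries where they do the work, as an engineer would, in place of code of your own. Each camera call takes 0.05 s, during which the arm holds its last target. There are 200 camera calls.

## Working session

There is one attempt and no reset: what is moved stays moved. The work goes in short steps, each a Python script; the robot and the scene stay as the last script left them, time stands still between calls to the robot, and variables do not carry over. Pictures are saved under pics/ and viewed, at most 10 in all, crops included, and the job is handed in when it is done.

```bash
mkdir -p pics; ls; python3 - <<'E'
from cell import bot
import cv2,numpy as np
for c in ["scene","top"]:
    s=bot.snapshot(c); cv2.imwrite(f"pics/{c}0.png",s["pixels"][:,:,::-1])
    print(c,(-s["R"].T@s["t"]).round(3))
    for n in ["bottle","rack","case","liner","lid_hinge","lid_edge","hasp_hinge","hasp_tip","rack_pot_a","packed_dropper","packed_pot","mug","tape","screwdriver","mouse"]:
        print(n,[(round(d["score"],2),np.round(d["location"],3).tolist()) for d in bot.tip_of(n,c)][:4])
print(bot.current_time_s())
E
```

```text
pics
scene [ 1.032 -0.598  0.918]
bottle [(0.77, [0.56, 0.18, 0.014])]
rack [(0.91, [0.55, 0.184, -0.004])]
case [(0.72, [0.548, -0.179, 0.009]), (0.65, [0.55, -0.178, -0.001])]
liner [(0.87, [0.215, -0.276, -0.0]), (0.74, [0.54, -0.106, 0.003])]
lid_hinge [(0.98, [0.616, -0.165, 0.069])]
lid_edge [(0.95, [0.65, -0.163, 0.194]), (0.2, [0.569, 0.242, 0.018])]
hasp_hinge [(0.98, [0.638, -0.162, 0.197]), (0.67, [0.382, -0.376, 0.0])]
hasp_tip [(0.93, [0.635, -0.165, 0.262]), (0.16, [0.383, -0.378, 0.003])]
rack_pot_a [(0.55, [0.571, 0.24, 0.016]), (0.51, [0.551, 0.117, 0.009])]
packed_dropper [(0.8, [0.559, -0.248, 0.008]), (0.59, [0.562, 0.181, 0.013])]
packed_pot [(0.41, [0.548, -0.176, 0.008])]
mug [(0.93, [0.567, -0.439, -0.001]), (0.29, [0.566, 0.242, 0.017])]
tape [(0.79, [0.66, -0.008, -0.003])]
screwdriver [(0.59, [0.381, -0.377, 0.004])]
mouse [(0.58, [0.659, 0.45, -0.002])]
top [0.134 0.008 1.623]
bottle [(0.74, [0.386, -0.382, 0.001]), (0.54, [0.558, 0.18, 0.017])]
rack [(0.89, [0.551, 0.182, 0.001])]
case [(0.65, [0.549, -0.176, -0.0]), (0.39, [0.551, 0.181, -0.001])]
liner [(0.79, [0.441, 0.025, 0.0]), (0.77, [0.537, -0.108, 0.006]), (0.74, [0.216, -0.273, 0.003])]
lid_hinge [(0.65, [0.618, -0.165, 0.067]), (0.38, [0.547, -0.177, -0.002])]
lid_edge [(0.75, [0.647, -0.161, 0.196]), (0.39, [0.559, -0.245, 0.003])]
hasp_hinge [(0.61, [0.637, -0.166, 0.198])]
hasp_tip [(0.7, [0.632, -0.163, 0.264]), (0.3, [0.54, -0.106, 0.003])]
rack_pot_a [(0.6, [0.568, 0.236, 0.014]), (0.49, [0.548, 0.12, 0.015])]
packed_dropper [(0.52, [0.559, -0.246, 0.007])]
packed_pot [(0.62, [0.55, -0.173, 0.001])]
mug [(0.77, [0.571, -0.438, 0.001]), (0.35, [0.557, -0.244, 0.005])]
tape [(0.51, [0.664, -0.008, 0.003])]
screwdriver [(0.71, [0.391, -0.383, -0.002]), (0.27, [0.559, 0.179, 0.015])]
mouse [(0.84, [0.652, 0.448, 0.0]), (0.48, [0.547, -0.175, -0.0])]
1.6
```

View pics/scene0.png

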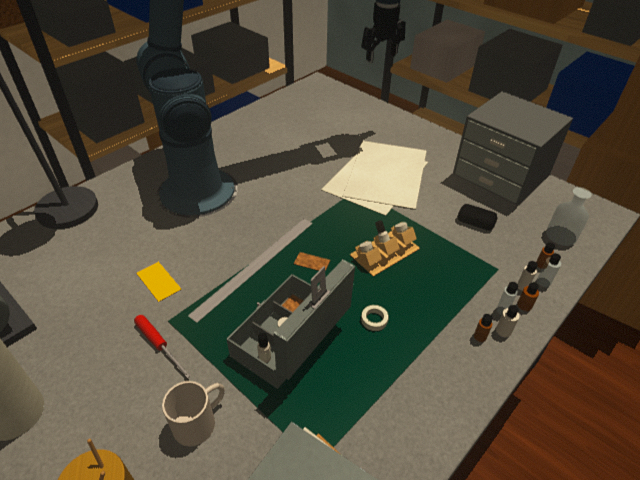

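View pics/top0.png

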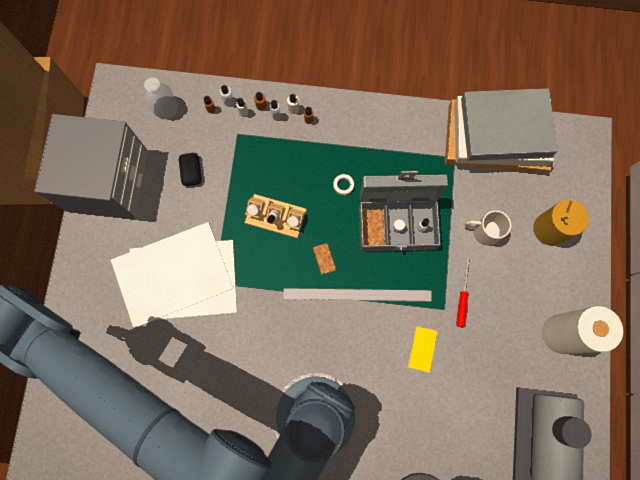

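The scene view shows the rack at about (385,248), with the dropper in its middle cup. The case is open at about (290,335), with the cork in its near bay at (290,303), and the hasp stands up from the lid edge at (318,287). In the top view the liner is in the left bay at (375,227). Next are wrist views of both.

```bash
cat > h.py <<'E'
from cell import bot
import numpy as np, cv2
def rz(a): return np.array([[np.cos(a),-np.sin(a),0],[np.sin(a),np.cos(a),0],[0,0,1]])
def frame(z,y):
    z=np.array(z,float); z/=np.linalg.norm(z); y=np.array(y,float); y-=z*(y@z); y/=np.linalg.norm(y)
    return np.column_stack([np.cross(y,z),y,z])
def best(p,z,y):
    """orientation (of the two half turns) that is reachable with the smaller joint move"""
    q0=np.array(bot.current_qpos()); c=[]
    for s in (1,-1):
        F=frame(z,np.array(y)*s); q=bot.inverse_kinematics(p,F)
        if q is not None: c.append((np.abs(np.array(q)-q0).max(),F,q))
    c.sort(key=lambda t:t[0]); return c[0][1] if c else None
def look(cam,names,save=None):
    s=bot.snapshot(cam)
    if save: cv2.imwrite(save,s["pixels"][:,:,::-1])
    for n in names: print(cam,n,[(round(d["score"],2),np.round(d["location"],4).tolist()) for d in bot.tip_of(n,cam)][:3])
    return s
E
python3 - <<'E'
from h import *
a=-0.165; R=rz(a); ax=R@[-np.sin(.611),0,np.cos(.611)]
b=np.array([.559,.18,.015])
p=b+ax*.22; F=best(p,-ax,R[:,1]); print(p,F)
bot.goto(p,F); look("wrist",["bottle","rack","rack_pot_a"],"pics/w1.png")
C=np.array([.55,-.177,0]); Rc=rz(.15)
p=C+[-.06,0,.33]; F=best(p,[0.15,0,-1],Rc[:,0]); print(p,F)
bot.goto(p,F); look("wrist",["case","liner","packed_dropper","packed_pot","lid_hinge","hasp_hinge","hasp_tip","lid_edge"],"pics/w2.png")
print(bot.current_time_s())
E
python3 -c "
import cv2,numpy as np
cv2.imwrite('pics/w.png',cv2.resize(np.hstack([cv2.imread('pics/w1.png'),cv2.imread('pics/w2.png')]),(800,300)))"
```

```text
[0.43450305 0.20073047 0.19519644] [[-0.80795036  0.16425233  0.56589521]
 [ 0.13453494  0.98641836 -0.0942294 ]
 [-0.57368682  0.         -0.81907474]]
wrist bottle [(0.76, [0.5538, 0.1781, 0.0155])]
wrist rack [(0.67, [0.5463, 0.1861, -0.0017])]
wrist rack_pot_a [(0.73, [0.5461, 0.119, 0.0188]), (0.62, [0.5702, 0.2392, 0.0161])]
[ 0.49  -0.177  0.33 ] [[-0.1494006   0.97758609  0.14834045]
 [ 0.98852276  0.15107201  0.        ]
 [-0.02241009  0.14663791 -0.98893635]]
wrist case [(0.74, [0.5528, -0.1779, 0.0034]), (0.64, [0.6402, -0.1616, 0.203])]
wrist liner [(0.87, [0.2163, -0.2782, -0.0005]), (0.55, [0.5405, -0.1054, 0.0037])]
wrist packed_dropper [(0.6, [0.5591, -0.247, -0.001])]
wrist packed_pot [(0.98, [0.5482, -0.1733, 0.0049]), (0.38, [0.5514, -0.175, 0.0015])]
wrist lid_hinge [(0.91, [0.6156, -0.1675, 0.0634])]
wrist hasp_hinge [(0.7, [0.6371, -0.163, 0.2041])]
wrist hasp_tip [(0.65, [0.6272, -0.1628, 0.2594])]
wrist lid_edge [(0.62, [0.643, -0.1631, 0.1956])]
5.6
```

View pics/w.png

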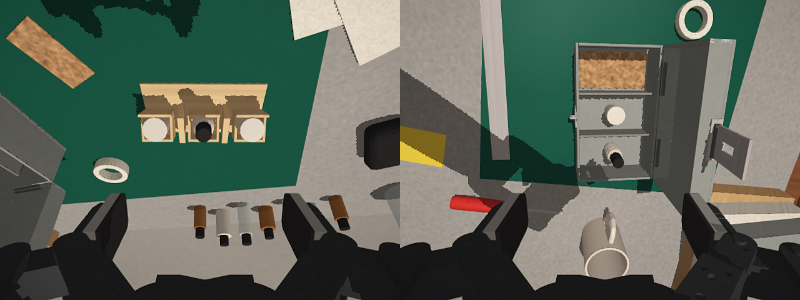

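The wrist views show the bottle's black cap at (205,130) in the middle cup, and the empty cork bay at (613,72) with the pot and dropper in the other two. The estimates agree, so I'll pick.

```bash
python3 - <<'E'
from h import *
a=-0.175; R=rz(a); ax=R@[-np.sin(.611),0,np.cos(.611)]
b=np.array([.558,.179,.0155])
p=b+ax*.15; F=best(p,-ax,R[:,1]); bot.goto(p,F)
print(bot.line_to(b+ax*.049,max_speed=.1,force_limit=8), bot.current_eef_pos(), b+ax*.049)
bot.close_gripper(); print(bot.current_opening(),bot.current_gripper_force())
bot.line_to(b+ax*.13,max_speed=.1); 
Rc=rz(.15); L=np.array([.5397,-.1067,.0])-Rc[:,0]*.003
p=L+[0,0,.2]; F=best(p,[0,0,-1],Rc[:,0]); print(F, bot.inverse_kinematics(p,F))
bot.goto(p,F)
look("wrist",["bottle"],"pics/g1.png"); look("scene",["bottle","liner"],"pics/g2.png")
print(p,bot.current_opening(),bot.current_ft_force(),bot.current_time_s())
E
python3 -c "
import cv2,numpy as np
a=cv2.imread('pics/g2.png')[180:400,180:400]
cv2.imwrite('pics/g.png',np.hstack([cv2.resize(a,(400,400)),cv2.resize(cv2.imread('pics/g1.png'),(400,400))]))"
```

```text
False [0.53044779 0.18398075 0.05606698] [0.53031869 0.18389429 0.05563466]
0.20252800815258862 57.465720891177625
[[-0.14943813  0.98877108  0.        ]
 [ 0.98877108  0.14943813  0.        ]
 [ 0.          0.         -1.        ]] [-4.04247780e-01  3.61136388e-02  1.84902922e+00 -4.44089210e-16
  1.25644979e+00 -5.54247780e-01]
wrist bottle [(0.88, [0.5336, -0.1057, 0.1465])]
scene bottle [(0.77, [0.538, -0.1019, 0.1504]), (0.71, [0.6321, -0.1652, 0.259])]
scene liner [(0.81, [0.2176, -0.2782, 0.0025]), (0.79, [0.4347, 0.0231, 0.0015]), (0.67, [0.5412, -0.1066, 0.0041])]
[ 0.53673369 -0.10714831  0.2       ] 0.2023346949940013 [0.27790957 0.01370783 0.65983203] 11.3667
```

View pics/g.png

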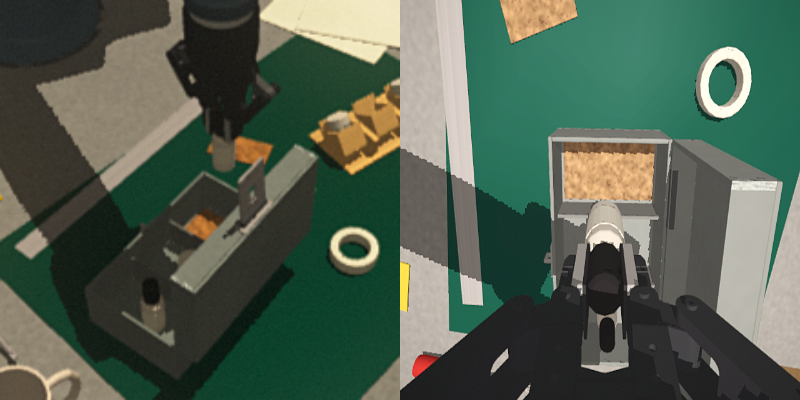

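The grip is good: the bottle hangs straight at (222,150) over the cork bay, about 49 mm below the TCP as planned. Lowering it now.

```bash
python3 - <<'E'
from h import *
p=np.array(bot.current_eef_pos())
bot.line_to([p[0],p[1],.075],max_speed=.12)
print(bot.line_to([p[0],p[1],.045],max_speed=.03,force_limit=4), bot.current_eef_pos(),bot.current_ft_force())
bot.let_go(); bot.sleep(.2)
bot.line_to([p[0],p[1],.2],max_speed=.15)
bot.line_to([p[0]-.12,p[1],.3],max_speed=.2)
s=look("wrist",["bottle","liner","lid_edge","hasp_tip","hasp_hinge"],"pics/r1.png")
look("scene",["bottle","lid_edge","hasp_tip","hasp_hinge","lid_hinge"],"pics/r2.png")
print(bot.current_time_s())
E
python3 -c "
import cv2,numpy as np
a=cv2.imread('pics/r2.png')[220:400,200:380]
cv2.imwrite('pics/r.png',np.hstack([cv2.resize(a,(400,400)),cv2.resize(cv2.imread('pics/r1.png'),(400,400))]))"
```

```text
True [ 0.53663403 -0.10608448  0.0560632 ] [-0.90209046  0.01552469  3.43215349]
wrist bottle [(0.66, [0.5356, -0.1085, 0.0043])]
wrist liner [(0.64, [0.5414, -0.1035, 0.0052]), (0.58, [0.4387, 0.0255, 0.0015]), (0.58, [0.2154, -0.2783, -0.0017])]
wrist lid_edge [(0.6, [0.6176, -0.1668, 0.0632])]
wrist hasp_tip [(0.27, [0.5487, -0.1763, 0.006])]
wrist hasp_hinge [(0.62, [0.6663, -0.0088, 0.001])]
scene bottle [(0.53, [0.5376, -0.1012, 0.0028])]
scene lid_edge [(0.88, [0.6495, -0.1651, 0.1922])]
scene hasp_tip [(0.93, [0.6366, -0.1615, 0.2603]), (0.2, [0.3817, -0.3769, 0.0032])]
scene hasp_hinge [(0.57, [0.6398, -0.1599, 0.1988])]
scene lid_hinge [(0.75, [0.6141, -0.166, 0.0671])]
16.7417
```

View pics/r.png

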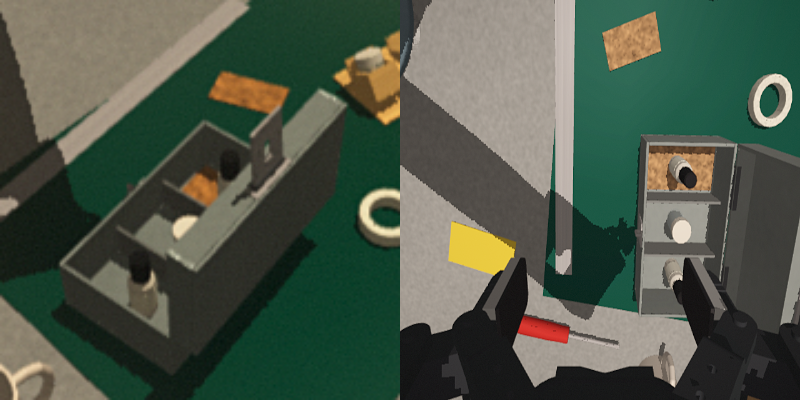

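The bottle stands upright and released on the cork, with its cap at (228,160) in the crop. The hasp stands straight out of the upright lid. Next I'll push the lid shut from behind with closed fingers, off to one side to clear the hasp.

```bash
python3 - <<'E'
from h import *
Rc=rz(.15); H=np.array([.6165,-.166,.066]); F=None
def face(th,r=.105,y=.068,dx=.011,dz=0):
    return H+Rc@np.array([-r*np.cos(th)+.03*np.sin(th)+dx, y, r*np.sin(th)+.03*np.cos(th)+dz])
bot.close_gripper()
e=np.array(bot.current_eef_pos()); bot.line_to([e[0],e[1],.40],max_speed=.3)
p0=face(1.8,dx=.021); up=p0.copy(); up[2]=.40
F=best(up,[0,0,-1],Rc[:,1]); bot.goto(up,F)
print(bot.line_to(p0,max_speed=.2,force_limit=8))
for th in np.linspace(1.75,.0,11):
    bot.line_to(face(th,dx=.011),max_speed=.15)
    print(round(th,2),np.round(bot.current_ft_force(),1))
print(bot.line_to(face(0,dz=-.006),max_speed=.03,force_limit=15),np.round(bot.current_eef_pos(),4),np.round(bot.current_ft_force(),1))
e=np.array(bot.current_eef_pos()); bot.line_to(e+[0,0,.10],max_speed=.2); bot.line_to(e+[-.2,.05,.25],max_speed=.3)
ns=["lid_edge","hasp_hinge","hasp_tip","lid_hinge"]
look("scene",ns,"pics/l1.png"); look("wrist",ns,"pics/l2.png"); look("top",ns)
print(bot.current_time_s())
E
python3 -c "
import cv2,numpy as np
a=cv2.imread('pics/l1.png')[220:400,200:380]
cv2.imwrite('pics/l.png',np.hstack([cv2.resize(a,(400,400)),cv2.resize(cv2.imread('pics/l2.png'),(400,400))]))"
```

```text
False
1.75 [0.  0.7 0.6]
1.58 [0.9 0.1 0.2]
1.4 [ 0.7  0.2 -0.1]
1.23 [0.8 0.1 0.5]
1.05 [ 0.2 -0.2 -0.3]
0.88 [-0.9  0.3 -0.5]
0.7 [-0.5 -0.5 -0.3]
0.53 [-0.3 -0.7  0. ]
0.35 [-0.1 -0.6  0.1]
0.18 [ 0.6 -0.7 -0.1]
0.0 [-0.3  0.5 -0.4]
True [ 0.5147 -0.1132  0.095 ] [-1.3  0.1  6.9]
scene lid_edge [(0.81, [0.4882, -0.1874, 0.0954])]
scene hasp_hinge [(0.82, [0.4831, -0.1836, 0.0827])]
scene hasp_tip [(0.69, [0.4193, -0.1922, 0.083])]
scene lid_hinge [(0.56, [0.6158, -0.1645, 0.0655])]
wrist lid_edge [(0.61, [0.4837, -0.1843, 0.0957])]
wrist hasp_hinge [(0.61, [0.4796, -0.1859, 0.0845])]
wrist hasp_tip [(0.84, [0.413, -0.1915, 0.0778]), (0.25, [0.5688, 0.2372, 0.0162])]
wrist lid_hinge []
top lid_edge [(0.87, [0.489, -0.1822, 0.096])]
top hasp_hinge [(0.6, [0.4821, -0.1896, 0.0827])]
top hasp_tip [(0.88, [0.4166, -0.1924, 0.0846])]
top lid_hinge [(0.58, [0.6184, -0.1663, 0.0628])]
26.175
```

View pics/l.png

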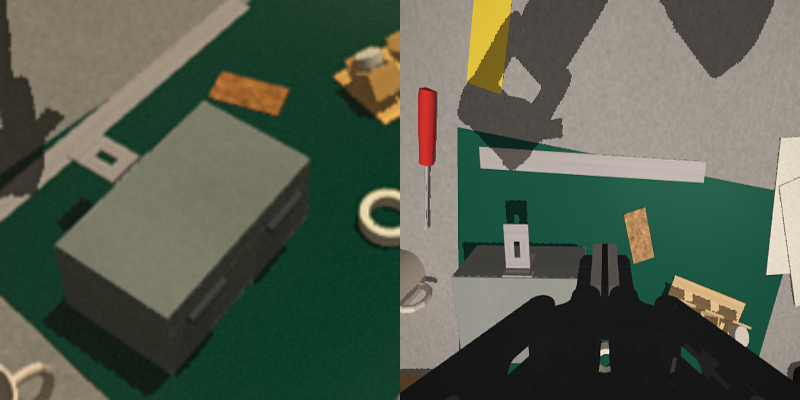

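The lid is shut: the edge reads z ≈ 0.095. The hasp sticks out from the front, with its slot at about (105,155) in the left crop. I'll swing it down with a tilted fingertip on the plate below the slot, so that the fingers clear the staple.

```bash
cat > hp.py <<'E'
from h import *
Rc=rz(.15); Hh=np.array([.481,-.187,.0845])
def tipc(phi,t,r=.050,gap=0.):
    n=np.array([-np.cos(phi),0,np.sin(phi)]); u=np.array([np.cos(t),0,np.sin(t)])
    s=-np.clip(3*(n@u),-1,1)
    return Hh+Rc@(np.array([-r*np.sin(phi),0,-r*np.cos(phi)])+n*(.0015+gap)-s*.011*u)
def tz(t): return Rc@[np.sin(t),0,-np.cos(t)]
E
python3 - <<'E'
from hp import *
for t in (.8,.65,.5,.35):
    p=tipc(1.6,t)+[0,0,.08]; F=best(p,tz(t),Rc[:,1])
    print(t,F is not None and [bot.inverse_kinematics(tipc(f,t),F) is not None for f in np.linspace(1.6,-.05,6)])
E
```

```text
0.8 [True, True, True, True, True, True]
0.65 [True, True, True, True, True, True]
0.5 [True, True, True, True, True, True]
0.35 [False, False, False, False, False, False]
```

```bash
python3 - <<'E'
from hp import *
t=.8; p=tipc(1.6,t)+[0,0,.08]; F=best(p,tz(t),Rc[:,1])
bot.goto(p,F); print(bot.line_to(tipc(1.65,t,gap=.006),max_speed=.15,force_limit=10))
for f in np.linspace(1.55,.1,11):
    hit=bot.line_to(tipc(f,t),max_speed=.1,force_limit=20); print(round(f,2),hit,np.round(bot.current_ft_force(),1))
    if hit: break
else:
    print(bot.line_to(tipc(-.12,t),max_speed=.03,force_limit=12),np.round(bot.current_eef_pos(),4),tipc(0,t),np.round(bot.current_ft_force(),1))
    e=np.array(bot.current_eef_pos()); d=Rc[:,0]
    bot.line_to(e-.05*d,max_speed=.15); bot.line_to(e-.09*d+[0,0,.2],max_speed=.3)
ns=["hasp_hinge","hasp_tip","lid_edge"]
look("wrist",ns,"pics/h1.png"); look("scene",ns,"pics/h2.png"); look("top",ns)
print(bot.current_time_s())
E
python3 -c "
import cv2,numpy as np
a=cv2.imread('pics/h2.png')[220:400,200:380]
cv2.imwrite('pics/hh.png',np.hstack([cv2.resize(a,(300,300)),cv2.resize(cv2.imread('pics/h1.png'),(500,300))]))"
```

```text
False
1.55 False [-0.5  0.1  0.4]
1.4 False [ 0.2  0.6 -0.1]
1.26 False [0.5 0.1 0.9]
1.12 False [0.1 0.  0.4]
0.97 False [ 0.7  0.3 -0.2]
0.82 False [-0.2  1.   0.6]
0.68 False [ 0.7 -0.1  1.3]
0.54 False [ 0.6 -0.3 -0.1]
0.39 False [ 0.6 -1.  -0.1]
0.25 False [-0.3 -0.1  0.3]
0.1 False [-0.3  0.2  0.1]
True [ 0.475  -0.1879  0.026 ] [ 0.47193913 -0.18836942  0.02660908] [-14.   -2.2   9.2]
wrist hasp_hinge [(0.71, [0.4793, -0.1865, 0.0882])]
wrist hasp_tip [(0.74, [0.4749, -0.1834, 0.0211])]
wrist lid_edge [(0.74, [0.4839, -0.186, 0.0975]), (0.27, [0.6641, -0.0072, 0.0001])]
scene hasp_hinge []
scene hasp_tip []
scene lid_edge [(0.55, [0.4887, -0.1853, 0.0947])]
top hasp_hinge []
top hasp_tip [(0.58, [0.4801, -0.1849, 0.0257])]
top lid_edge [(0.71, [0.4896, -0.1828, 0.0966])]
33.8083
```

View pics/hh.png

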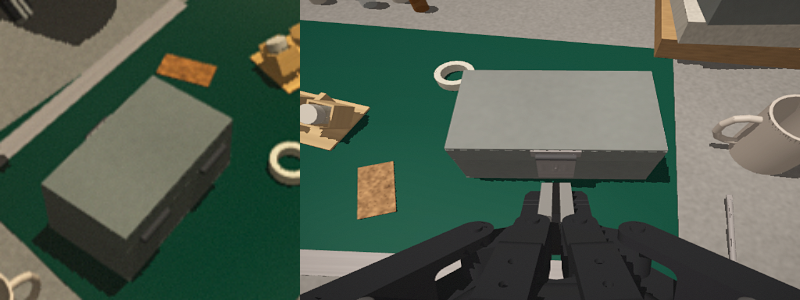

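The hasp lies flat against the front at (555,160) in the right view. Its tip reads z ≈ 0.023, directly under the hinge, and the push ended on a firm stop. The lid is still shut and the arm is clear, so I'm handing in.

```bash
python3 -c "
from cell import bot
print(bot.close_job())"
```

```text
the job is handed in; nothing more can be done
None
```

I stood the bottle upright on the cork in the empty bay, closed the lid and swung the hasp down flat over the staple, then handed the job in at about 34 s; the hand-in reported no verdict.

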